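Take the carry handle off a play case with a forked spring-bar tool

TASK

The yellow play case is to be cleaned, so its carry handle must come off and go into the blue wash basket. Draw the forked tool out of its wooden block, lay it down standing on its base on the table and take it again by its black grip; with its fork behind the collar of the handle's spring bar, squeeze the bar sideways and pull that end of the handle out of its lug. Then leave the tool lying on the table, outside the basket, and put the freed handle in the basket, without disturbing the can, the jar or the stencil plate.

Things in the scene. Friction and masses are not known exactly. Their poses are not given: they have to be found in the camera images.
- case: Yellow play case, flat, fixed, 180 x 250 x 56 mm high. Origin on the table below the middle of the hinge axis, which runs along y, 15 mm up; +x points into the case (front wall at x = 32 mm). Two lugs reach from the wall to x = -12 mm, 2 to 30 mm high: y 68 to 96 mm (holds the spring bar) and y -69.5 to -41.5 mm (holds the handle's stub).
- socket (a point): Mouth of the +y lug's pocket, on the hinge axis (case frame 0, 68, 15 mm; case axes). Each lug has such a blind pocket, 11 x 11 mm, 8.5 mm deep, facing the other lug. Once the bar is pushed in, the handle's +y end can be pulled out to -x, swinging about the stub; pulled 25 mm, it stays clear when let go.
- handle: Loose yellow D-shaped carry handle, about 90 g, flat on the table, 26 mm high. Its frame starts equal to the case's. Back bar x -11 to 11, y -40 to 40 mm; grip bar x -61 to -45; side arms 12 mm wide; window 34 (x) x 56 (y) mm. A fixed stub, 7 mm thick, sticks 7.5 mm out of its -y end into the -y lug: after the +y end is out, move the handle 8 mm or more along its +y to draw it out.
- handle_grip (a point): Middle of the handle's grip bar (16 mm wide in the handle's x, 26 mm high), 18 mm above the handle's underside, 53 mm from the hinge axis. Axes as the handle.
- spring_bar (a joint): How far the steel spring bar (7 mm thick, at the handle's +y end) is pushed in towards the handle's -y, m: 0 out, 0.010 hard stop. 4 N to start, 10 N at the stop; springs back. Its tip leaves the lug at 0.006. Its collar is 18 mm in diameter, 5 mm thick; the collar's outer face is 12 mm from the lug's face at rest.
- bar_neck (a point): Point on the spring bar's axis midway in the 12 mm of bare bar between collar and lug (moves with the bar): 6 mm outside the collar's outer face. This is where the fork goes over the bar from above. Axes as the handle.
- bar_tip (a point): Tip of the spring bar on its axis; at rest 6 mm inside the lug's pocket, 12 mm beyond bar_neck. Axes as the handle.
- tool: Loose forked tool, 90 g, 152 x 24 x 42 mm. Origin between its tine tips, at the underside; y runs from fork to grip. Fork: steel plate 5 mm thick (y), 24 wide (x), pointing down, slot 11 wide, 18 deep, open below. Steel shank 10 wide, z 32 to 42, y 2 to 57 mm. Black grip 22 wide, z 12 to 42, y 57 to 150, its heel (y over 128) reaching z = 0. It stands on tines and heel, grip in the block.
- tool_handle (a point): Middle of the tool's black grip (tool frame 0, 100, 30 mm). Axes as the tool.
- tool_shank (a point): Middle of the tool's shank (tool frame 0, 30, 37 mm), outside the block at the start. Axes as the tool.
- block: Fixed wooden tool block, 54 x 112 x 60 mm, origin on the table under the middle of its mouth; a tunnel 31 mm wide, 50 mm high, 102 mm deep, without floor, runs from the mouth along +y. The tool leaves it along -y.
- basket: Fixed blue wash basket, open on top, outside 170 (x) x 220 (y) x 55 mm high, walls and floor 5 mm; origin under its centre on the table.
- can: Bystander: closed steel spray can, 52 mm in diameter, 150 mm high, origin under its centre.
- jar: Bystander: white closed jar, 60 mm in diameter, 85 mm high, origin under its centre.
- stencil: Bystander: blue stencil plate lying flat, 90 x 80 x 5 mm, with holes, origin under its centre.
Mind the look-alikes: they are no part of the job. There is more than one size of the handle; the one meant has the size given above.

How it is judged:
On the way, in this order (a step that is already met when the one before it is completed fails the run):
1. the tool, drawn out of its block (middle of its grip more than 50 mm outside the mouth), stands on the table on tines and heel, let go (y of tool_handle in the frame of block below -0.05 m and contact force between the fingers and tool below 0.1 N and height (world z) of tool below 0.004 m and angle between tool's own z axis and vertical below 0.08 rad and linear speed of tool below 0.02 m/s), for 0.2 s.
2. the tool, held by its black grip (within 50 mm of its middle), pushes the spring bar in by more than 6 mm (value of joint spring_bar above 0.006 m and contact force between tool and handle above 2 N and distance between the grasp point and tool_handle below 0.05 m and contact force between the fingers and tool above 2 N), for 0.1 s.
3. the bar's tip is out of the lug, more than 17 mm from the pocket's mouth (distance between bar_tip and socket above 0.017 m), for 0.1 s.
At the end, for the whole second after the job is handed in: The handle lies still inside the basket (its origin and the middle of its grip bar within the walls, no higher than 50 and 55 mm), and the tool lies still on the table (middle of its grip lower than 45 mm), not touching the basket; both are let go (x of handle in the frame of basket between -0.08 and 0.08 m and y of handle in the frame of basket between -0.105 and 0.105 m and x of handle_grip in the frame of basket between -0.08 and 0.08 m and y of handle_grip in the frame of basket between -0.105 and 0.105 m and height (world z) of handle_grip below 0.055 m and height (world z) of handle below 0.05 m and linear speed of each of handle, tool below 0.02 m/s and height (world z) of tool_handle below 0.045 m and contact force between tool and basket below 0.05 N and contact force between the fingers and handle below 0.05 N and contact force between the fingers and tool below 0.05 N).
It fails at once if the can is moved by more than 10 mm (distance of can from where it was at the start of the episode above 0.01 m).
It fails at once if the jar is moved by more than 10 mm (distance of jar from where it was at the start of the episode above 0.01 m).
It fails at once if the stencil is moved by more than 10 mm (distance of stencil from where it was at the start of the episode above 0.01 m).
It also fails if it takes over 67 s, if anything falls off the work surface, if the arm or the gripper's body presses on something with over 40 N, if the wrist force passes 120 N, or if a joint passes its speed limit or range.

ROBOT

A 7-joint arm with a two-finger parallel gripper is mounted at the origin on the work surface. World frame = base frame: x ahead of the robot, y to its left, z up, the work surface at z = 0. Lengths are in m, angles in rad, forces in N, time in s.
With the tool pointing down it reaches from about 0.4 to 0.875 m from the base axis. Payload 19.3 kg.
Tool frame: the origin (TCP) lies midway between the tips of the shut fingers; the grasp point (between the pads) lies 19 mm behind it; z points along the fingers, y is the line along which they close (so a half turn about z gives the same grasp; the last joint's range is limited). The gripper opens to 85 mm and grips with 20 to 120 N. Pads are 22 mm wide; open, the fingers measure 114 mm over their backs; the gripper's body (76 mm by 85 mm) begins 54 mm behind the grasp point. The pads swing forward as they close: fully open they stand 13 mm farther back than shut.
Start: joints at [-1.256, 0.521, -0.036, 1.599, 0.021, 1.021, -0.113], TCP at [0.235, 0.579, 0.231] pointing down, gripper open.
Joint ranges: [-2.91, 2.91], [-0.3, 2.13], [-1.5, 1.42], [0.17, 2.43], [-1.26, 4.41], [0.16, 1.93], [-2.52, 2.52]. Speed limits (rad/s): [1.89, 1.89, 2.39, 2.39, 3.01, 3.01, 3.01].

INTERFACE

Orientations are given as a rotation vector (axis times angle).
In Python, from rig import sense, get_image, sign_off gives the robot as it stands. The module is installed in compiled form; this text tells all that it offers.
- The arm moves only by the shell command python3 -m jog 'ROWS' [OPENING] [FORCE]. ROWS is JSON, a list of rows, each a list of 4 numbers: the shift along the tool's x, y, z in m, then the turn about the tool's z in rad. A call has 1 to 12 rows; each row shifts and turns the commanded pose from where the row before left it, along the tool's axes as they then stand; what a row does not reach is not made up. A row lasts 1/12 s, in which the tool goes at most 41.7 mm and 7.16 degrees, less where a joint would pass 70% of its speed; a pose out of reach is approached as far as the arm can. A call is refused whole if a number of a shift passes 0.0417 or a number of a turn 0.125, either way. A call with a gripper value outside its range is refused whole. OPENING is the closure, from 0 (fully open) to 1 (shut), set as the call begins (- or left out, the last holds). The fingers move at their own pace and stop on an object; FORCE is the grip in N (left out, the last holds). Time passes only in rows, so rows that do not move let the fingers close. It gives the time, the measured TCP pose, the force, the opening and the grip force at its end, in the units of the state.
- sense(): the state, without advancing time (a new reading comes with each control period).
- get_image(name): name is "scene" or "top"; returns a dict with "color" (420x560x3 uint8, red, green, blue), "K" (3x3 intrinsics, pixels), "k1" (the pictures are not rectified: a ray, as slopes to the right and down, at radius r is drawn at 1 + k1 r^2 times it, then the intrinsics apply), "R" (3x3) and "t" (3): a world point X has camera coordinates R X + t. Camera axes: x right, y down, z forward; pixel columns grow to the right and rows downward; lengths in m; the calibration is good to about 2 mm. A picture is of the moment at which its call begins. There is no depth.
- sign_off(): hands the job in; it is judged then, once.
The state is a dict: "time": time; "joint_pos": joint angles; "qvel": joint speeds; "joint_torque": joint torques, N m; "ee_pos": TCP position; "orientation": TCP orientation; "ft_force": force on the tool from outside, world axes, zero at the start; "torque": the same for the moment, N m; "finger_gap": finger opening in m; "finger_force": force on a finger pad.
Only numpy, scipy, OpenCV 4.12 (cv2) and the standard library are available. Lean on these libraries where they do the work, as an engineer would, in place of code of your own. Each camera call takes 0.05 s, during which the arm holds its last target. There are 200 camera calls.

## Working session

There is one attempt and no reset: what is moved stays moved. The work goes in short steps, Python scripts to look and compute and a shell command to move; the robot and the scene stay as the last step left them, time stands still between calls to the robot, and variables do not carry over. Pictures are saved under pics/ and viewed, at most 10 in all, crops included, and the job is handed in when it is done.

```bash
mkdir -p pics
cat > h.py <<'E'
import numpy as np, cv2
from rig import sense, get_image
from scipy.spatial.transform import Rotation as Ro
def ray(im,u,v):
    K=im["K"];k=im["k1"];xd=np.array([(u-K[0,2])/K[0,0],(v-K[1,2])/K[1,1]]);x=xd.copy()
    for _ in range(30): x=xd/(1+k*(x@x))
    R=np.array(im["R"]);t=np.array(im["t"]);return -R.T@t, R.T@np.array([x[0],x[1],1])
def at(im,u,v,z):
    o,d=ray(im,u,v);return o+d*(z-o[2])/d[2]
def proj(im,X):
    c=np.array(im["R"])@np.array(X)+im["t"];x=c[:2]/c[2];x=x*(1+im["k1"]*(x@x));K=im["K"]
    return x[0]*K[0,0]+K[0,2],x[1]*K[1,1]+K[1,2]
def save(im,n,box=None,s=1):
    c=im["color"][:,:,::-1]
    if box: c=c[box[1]:box[3],box[0]:box[2]]
    cv2.imwrite("pics/"+n,cv2.resize(c,None,fx=s,fy=s,interpolation=cv2.INTER_CUBIC))
E
python3 - <<'E'
from h import *
import pickle
d={n:get_image(n) for n in("top","scene")}
pickle.dump(d,open("i0.pkl","wb"))
for n in d: save(d[n],n+"0.png",s=1.4); print(n,d[n]["K"],d[n]["k1"],-np.array(d[n]["R"]).T@d[n]["t"],d[n]["R"])
s=sense();print(s)
print(Ro.from_rotvec(s["orientation"]).as_matrix())
E
```

```text
top [[485.69943045   0.         275.31690822]
 [  0.         485.69943045 205.39348362]
 [  0.           0.           1.        ]] -0.14493823595418612 [0.25949299 0.00778795 1.15911335] [[ 4.66839737e-03 -9.99988803e-01 -7.75004059e-04]
 [-9.84271063e-01 -4.45814597e-03 -1.76608607e-01]
 [ 1.76603174e-01  1.58729322e-03 -9.84280854e-01]]
scene [[382.87838969   0.         286.09018723]
 [  0.         382.87838969 210.56208082]
 [  0.           0.           1.        ]] 0.018704080406699006 [ 1.03705658 -0.41722854  0.80217383] [[ 5.88672856e-01  8.08371317e-01 -2.87036475e-04]
 [ 5.91088662e-01 -4.30685258e-01 -6.82000295e-01]
 [-5.51433099e-01  4.01305397e-01 -7.31351841e-01]]
{'time': 0.1, 'joint_pos': array([-1.25620549,  0.52199526, -0.03632336,  1.59994784,  0.02119   ,
        1.02109244, -0.112792  ]), 'qvel': array([-0.00120926, -0.00300715, -0.00080321, -0.00163223,  0.0013301 ,
        0.001952  ,  0.00028465]), 'joint_torque': array([ 4.66878773e-03, -9.28481269e+01,  1.98474728e+00, -3.70519853e+01,
        1.82919303e-02,  5.42921189e-03,  1.26219129e-05]), 'ee_pos': array([0.23452031, 0.57900369, 0.230759  ]), 'orientation': array([-6.00698120e-01, -3.08348981e+00,  1.64856639e-03]), 'ft_force': array([ 0.28613598, -0.35858684,  0.45062205]), 'torque': array([-0.05821033, -0.00961474,  0.03115281]), 'finger_force': 0.0, 'finger_gap': 0.0855628857425728}
[[-9.26872550e-01  3.75376032e-01 -3.34114989e-04]
 [ 3.75376174e-01  9.26872008e-01 -1.00419648e-03]
 [-6.72694577e-05 -1.05618096e-03 -9.99999440e-01]]
```

View pics/top0.png

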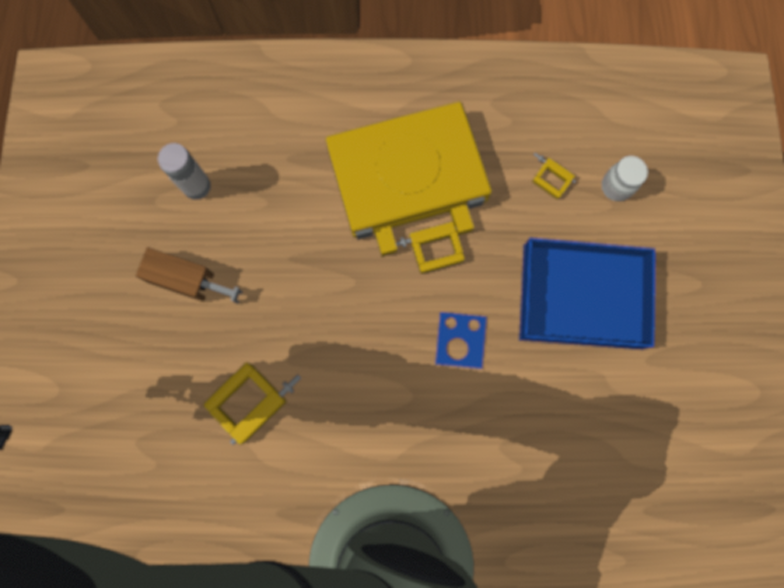

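View pics/scene0.png

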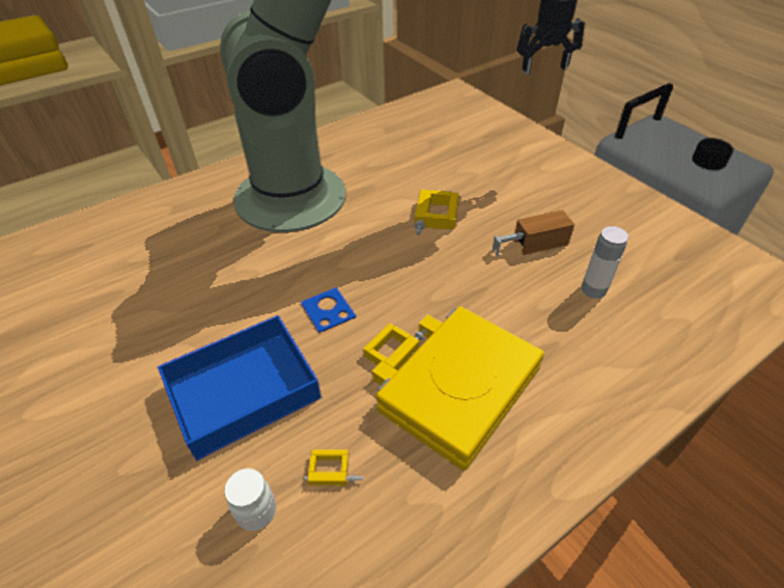

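Three yellow handles appear in the top picture (784 px scale). One is in the case lugs at (437,247), a small one lies by the jar at (554,178), and a large one lies near the base at (245,403). The one between the case lugs should be the one meant. The tool sits in the block at (175,275) with its fork at (236,293), and the basket is at (588,295). I'll confirm with enlarged crops.

Run:
```python
from h import *
import pickle
d=pickle.load(open("i0.pkl","rb"));c=d["top"]["color"][:,:,::-1]
def crop(x0,y0,x1,y1,s):
    o=cv2.resize(c[y0:y1,x0:x1],None,fx=s,fy=s,interpolation=cv2.INTER_CUBIC)
    for u in range(-(-x0//10)*10,x1,10):
        cv2.line(o,((u-x0)*s,0),((u-x0)*s,6),(255,255,255),1)
        if u%20==0: cv2.putText(o,str(u),((u-x0)*s,18),0,.4,(255,255,255),1)
    for v in range(-(-y0//10)*10,y1,10):
        cv2.line(o,(0,(v-y0)*s),(6,(v-y0)*s),(255,255,255),1)
        if v%20==0: cv2.putText(o,str(v),(8,(v-y0)*s+4),0,.4,(255,255,255),1)
    return o
a=crop(230,70,360,200,4);b=crop(94,170,184,220,4)
o=np.zeros((600,800,3),np.uint8);o[:520,:520]=a
b=cv2.resize(b,(270,150));  
cv2.imwrite("pics/c1.png",a);cv2.imwrite("pics/c2.png",crop(90,170,185,220,8))
```

```text
(no output)
```

View pics/c1.png

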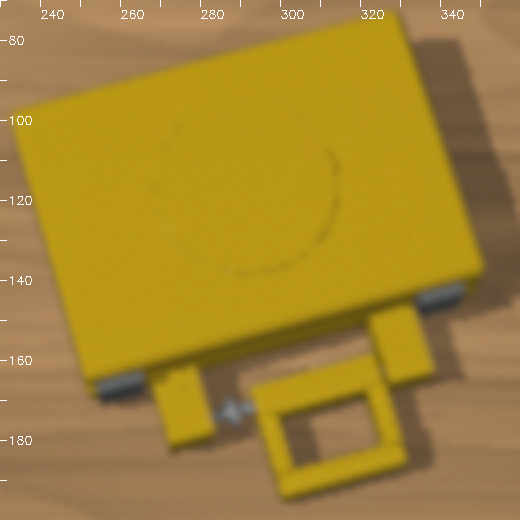

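View pics/c2.png

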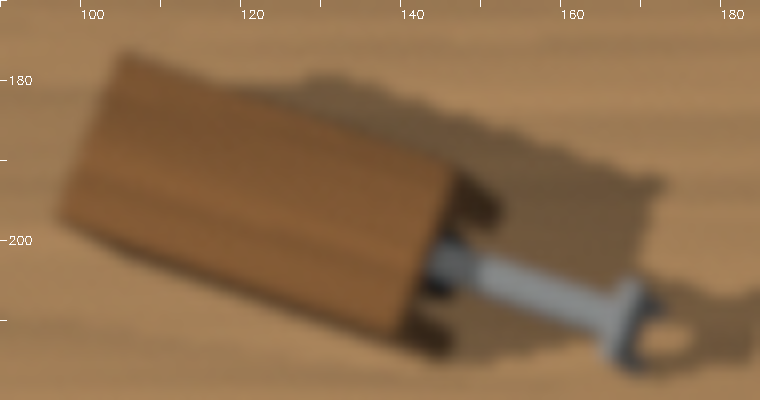

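The crops show the handle held between the two lugs with its steel bar and collar at (287,173). I'll check its size by fitting it, along with the case, block, tool and basket.

```bash
cat >> h.py <<'E'
from scipy.optimize import least_squares
def fit(im,pts,uv,g):
    pts=np.array(pts,float)/1000;uv=np.array(uv,float)
    def W(p):
        c,s=np.cos(p[2]),np.sin(p[2]);q=pts.copy();q[:,0]=p[0]+c*pts[:,0]-s*pts[:,1];q[:,1]=p[1]+s*pts[:,0]+c*pts[:,1];return q
    r=least_squares(lambda p:np.ravel([proj(im,x) for x in W(p)]-uv),g)
    return r.x,np.round(r.fun.reshape(-1,2),1).tolist()
E
python3 - <<'E'
from h import *
import pickle
d=pickle.load(open("i0.pkl","rb"));t=d["top"]
print("case",fit(t,[[212,125,56],[212,-125,56],[32,-125,56],[32,125,56],[-12,96,30],[-12,68,30],[-12,-41.5,30],[-12,-69.5,30]],
 [[233.7,97.5],[329.5,73],[351.2,137.5],[252.5,165],[273,182.5],[283.7,179.2],[327,166.2],[338.7,162.5]],[.5,0,0]))
print("handle",fit(t,[[-61,40,26],[-61,-40,26],[11,40,26]],[[300.7,195],[331.7,185],[292.5,167]],[.45,0,0]))
print("block",fit(t,[[27,112,60],[27,0,60],[-27,0,60],[-27,112,60]],[[105.9,176.5],[146.9,191],[140,211.9],[97.5,197.3]],[.4,.3,0.2]))
print("tool",fit(t,[[12,0,42],[-12,0,42],[0,57,42]],[[168.5,206],[166,214.5],[147,203]],[.4,.3,0.2]))
print("basket",fit(t,[[85,110,55],[85,-110,55],[-85,-110,55],[-85,110,55]],np.array([[525,240],[656,247],[654,348],[520,341]])/1.4,[.4,-.3,0]))
for n,u,v in(("jar",600,197),("can",195,197),("stencil",462,340)): print(n,at(t,u/1.4,v/1.4,0))
E
```

```text
case (array([ 0.5567589 , -0.06882702,  0.30228654]), [[-0.8, 0.3], [1.1, -2.8], [3.4, -0.7], [1.5, 1.4], [-1.6, 0.3], [-1.1, 0.2], [-0.9, 0.3], [-1.6, 0.7]])
handle (array([ 0.55865743, -0.07090554,  0.2979748 ]), [[-0.0, -0.2], [0.8, 0.4], [-0.8, -0.2]])
block (array([ 0.46445345,  0.31513154, -0.3195514 ]), [[-0.6, -0.3], [1.3, -0.2], [-0.1, 0.5], [-0.7, 0.1]])
tool (array([ 0.44683941,  0.26200014, -0.32570805]), [[1.2, -0.4], [0.1, 0.7], [-1.3, -0.3]])
basket (array([ 0.44914313, -0.33131714, -0.06200543]), [[0.8, -0.4], [-2.4, 1.2], [-0.8, -0.0], [2.2, -0.6]])
jar [ 0.63540105 -0.37713508  0.        ]
can [0.6316083  0.35344116 0.        ]
stencil [ 0.3767987  -0.12188157  0.        ]
```

The handle between the lugs fits the given size (80 x 72 mm) to under 1 px, so it is the one meant. I'll turn the gripper to the shank's direction first.

```bash
python3 -m jog '[[0,0,0,0.125],[0,0,0,0.125],[0,0,0,0.125],[0,0,0,0.125],[0,0,0,0.125],[0,0,0,0.125],[0,0,0,0.125],[0,0,0,0.125],[0,0,0,0.125],[0,0,0,0.125],[0,0,0,0.125],[0,0,0,0.125]]' 0 60
cat >> h.py <<'E'
def to(X,psi=None):
    "shift in tool axes to bring TCP to X, turn about tool z so tcp-y points at world angle psi(deg)"
    s=sense();R=Ro.from_rotvec(s["orientation"]).as_matrix();p=np.degrees(np.arctan2(R[1,1],R[0,1]))
    print("tcp",s["ee_pos"].round(4),"yaw",p.round(2),"gap",round(s["finger_gap"],4),"F",s["ft_force"].round(1),"t",round(s["time"],2),"shift",(R.T@(np.array(X)-s["ee_pos"])).round(4), "turn",None if psi is None else np.radians(p-psi).round(4))
E
python3 - <<'E'
from h import *
import pickle
to([.456,.290,.09],-18.3)
d=pickle.load(open("i0.pkl","rb"));t=d["top"]
for u,v in((248,363),(205,403),(238,443),(286,400),(298,376),(237,440)):print(at(t,u/1.4,v/1.4,.03).round(3))
E
```

```text
time: 1.1
ee_pos: [0.2345, 0.5791, 0.231]
orientation: [2.547, 1.839, -0.001]
ft_force: [-0.7, -0.9, -0.4]
finger_gap: 0.0851
finger_force: 0.0
tcp [0.2345 0.5791 0.231 ] yaw -18.34 gap 0.0851 F [-0.7 -0.9 -0.4] t 1.1 shift [-0.2047  0.3012  0.1411] turn -0.0008
[0.333 0.238 0.03 ]
[0.266 0.308 0.03 ]
[0.201 0.251 0.03 ]
[0.273 0.173 0.03 ]
[0.313 0.154 0.03 ]
[0.206 0.253 0.03 ]
```

```bash
python3 -m jog '[[-0.0205,0.0301,0.009,0],[-0.0205,0.0301,0.009,0],[-0.0205,0.0301,0.009,0],[-0.0205,0.0301,0.009,0],[-0.0205,0.0301,0.009,0],[-0.0205,0.0301,0.009,0],[-0.0205,0.0301,0.009,0],[-0.0205,0.0301,0.009,0],[-0.0205,0.0301,0.009,0],[-0.0205,0.0301,0.009,0],[0,0,0.025,0],[0,0,0.025,0]]'
python3 - <<'E'
from h import *
to([.456,.290,.018],-18.3)
im=get_image("scene");b=get_image("top")
c=np.hstack([cv2.resize(im["color"][140:205,320:440,::-1],(600,325)),]);d=cv2.resize(b["color"][150:240,90:210,::-1],(360,270))
o=np.zeros((600,600,3),np.uint8);o[:325]=c;o[328:598,:360]=d;cv2.imwrite("pics/g.png",o)
print(proj(im,[.456,.290,.037]),proj(b,[.456,.29,.037]))
E
```

```text
time: 2.1
ee_pos: [0.4593, 0.2894, 0.091]
orientation: [2.545, 1.841, 0.003]
ft_force: [-0.0, 1.1, -1.1]
finger_gap: 0.0852
finger_force: 0.0
tcp [0.4593 0.2894 0.091 ] yaw -18.22 gap 0.0852 F [-0.   1.1 -1.1] t 2.1 shift [-0.0006 -0.0035  0.073 ] turn 0.0014
(np.float64(361.78452939895635), np.float64(169.00552998512387)) (np.float64(156.85238084404352), np.float64(206.8723016024594))
```

View pics/g.png

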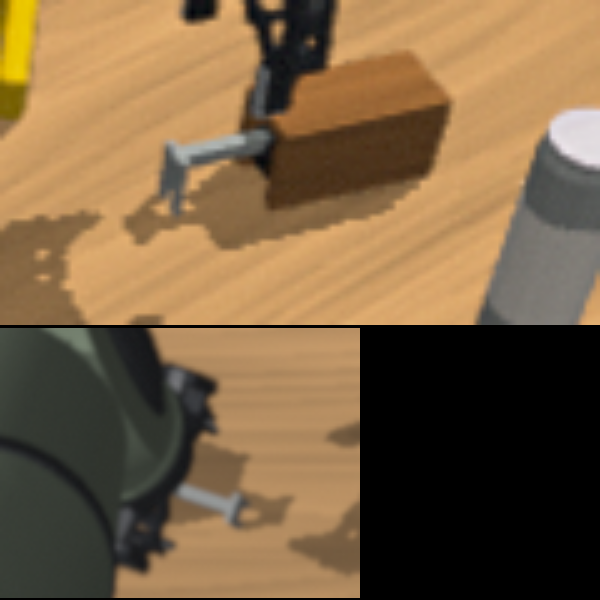

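The scene view shows the shank's middle at about (364,170) px. The fit predicts (362,169), which agrees. I'll descend and grip.

```bash
python3 -m jog '[[0,-0.0035,0.02,0],[0,0,0.02,0],[0,0,0.02,0],[0,0,0.011,0],[0,0,0,0],[0,0,0,0]]' ; python3 -m jog '[[0,0,0,0],[0,0,0,0],[0,0,0,0],[0,0,0,0],[0,0,0,0],[0,0,0,0],[0,0,0,0],[0,0,0,0]]' 1 60
```

```text
time: 2.7
ee_pos: [0.4544, 0.2926, 0.021]
orientation: [2.541, 1.847, -0.0]
ft_force: [0.2, -0.3, -0.3]
finger_gap: 0.0857
finger_force: 0.0
time: 3.37
ee_pos: [0.4542, 0.2924, 0.0203]
orientation: [-2.542, -1.847, 0.0]
ft_force: [0.1, 0.7, 0.2]
finger_gap: 0.0088
finger_force: 58.4
```

```bash
python3 -m jog '[[-0.008,0,-0.001,0],[-0.014,0,0,0],[-0.014,0,0,0],[-0.014,0,0,0],[-0.014,0,0,0],[-0.014,0,0,0],[-0.014,0,0,0],[-0.014,0,0,0],[-0.014,0,0,0],[-0.01,0,0,0],[0,0,0.001,0],[0,0,0,0]]'
python3 -m jog '[[0,0,0,0],[0,0,0,0],[0,0,0,0],[0,0,0,0],[0,0,0,0]]' 0
python3 - <<'E'
from h import *
to([.456,.290,.018],-18.3)
E
```

```text
time: 4.37
ee_pos: [0.4141, 0.1683, 0.0203]
orientation: [-2.542, -1.845, 0.0]
ft_force: [-0.5, 0.4, 0.1]
finger_gap: 0.0089
finger_force: 58.6
time: 4.78
ee_pos: [0.4141, 0.169, 0.0203]
orientation: [2.541, 1.847, 0.0]
ft_force: [0.1, -0.2, 0.0]
finger_gap: 0.0687
finger_force: 0.0
tcp [0.4141 0.169  0.0203] yaw -17.97 gap 0.0687 F [ 0.1 -0.2  0. ] t 4.78 shift [0.128  0.0025 0.0023] turn 0.0058
```

```bash
python3 -m jog '[[0,0,-0.01,0],[0,0,-0.03,0],[0,0,-0.03,0],[0.02,0,-0.01,0],[0.025,0,0,0],[0.025,0,0,0],[0,0,0,0],[0,0,0,0]]'
python3 - <<'E'
from h import *
to([.456,.290,.018],-18.3)
im=get_image("scene");b=get_image("top")
u,v=map(int,proj(im,[.42,.2,.03]));print(u,v);c=cv2.resize(im["color"][v-35:v+35,u-70:u+70,::-1],None,fx=5,fy=5)
u,v=map(int,proj(b,[.42,.2,.03]));print(u,v);d=cv2.resize(b["color"][v-35:v+25,u-50:u+50,::-1],None,fx=4,fy=4)
o=np.zeros((600,700,3),np.uint8);o[:350]=c;o[355:595,:400]=d;cv2.imwrite("pics/g2.png",o)
E
```

```text
time: 5.45
ee_pos: [0.4357, 0.2364, 0.1008]
orientation: [-2.54, -1.849, -0.001]
ft_force: [-0.6, -0.7, 0.1]
finger_gap: 0.0854
finger_force: 0.0
tcp [0.4357 0.2364 0.1008] yaw -17.89 gap 0.0854 F [-0.6 -0.7  0.1] t 5.45 shift [0.0573 0.0029 0.0829] turn 0.0072
331 176
194 222
```

View pics/g2.png

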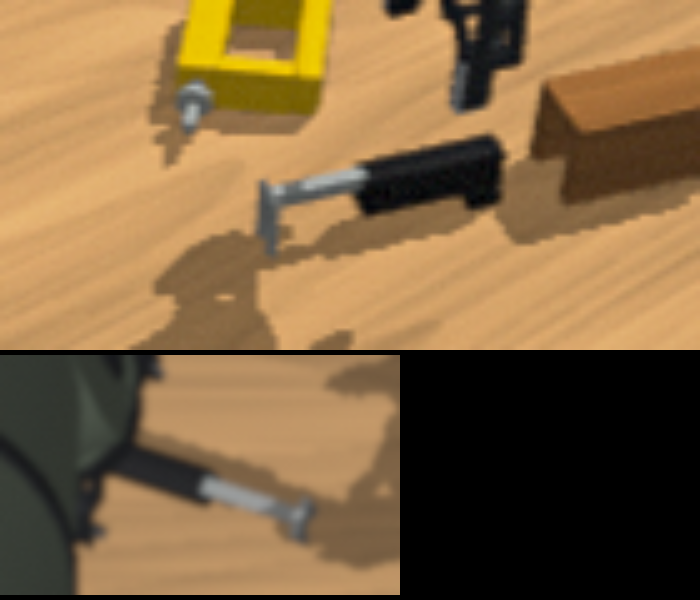

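```bash
cat >> h.py <<'E'
def fit2(obs,g):
    "obs: (im, point mm, uv); planar pose"
    def f(p):
        c,s=np.cos(p[2]),np.sin(p[2]);M=np.array([[c,-s,0],[s,c,0],[0,0,1]])
        return np.ravel([np.array(proj(im,M@(np.array(q)/1000)+[p[0],p[1],0]))-uv for im,q,uv in obs])
    r=least_squares(f,g);return r.x,np.round(r.fun.reshape(-1,2),1).tolist()
E
python3 - <<'E'
from h import *
im=get_image("scene");b=get_image("top")
T=lambda x,y:np.array([144+x/4,187+(y-355)/4]);S=lambda x,y:np.array([261+x/5,141+y/5])
p,r=fit2([(b,[12,0,42],T(309,502)),(b,[-12,0,42],T(294,537)),(b,[0,57,42],T(204,487)),
(im,[11,57,12],S(362,212)),(im,[12,0,0],S(272,253)),(im,[11,128,0],S(468,207)),(im,[11,150,0],S(499,200))],[.42,.15,-.32])
print(p,r)
c,s=np.cos(p[2]),np.sin(p[2]);print("grip",p[0]-s*.1,p[1]+c*.1)
to([p[0]-s*.1,p[1]+c*.1,.012],np.degrees(p[2]))
E
```

```text
[ 0.40707183  0.14236169 -0.32998101] [[-1.4, -1.0], [-1.2, -0.1], [0.3, -0.5], [-1.0, 0.9], [-0.9, -0.3], [-1.0, 0.1], [-0.7, 0.1]]
grip 0.4394743385297748 0.23696654152021043
tcp [0.4355 0.2344 0.1005] yaw -18.05 gap 0.0854 F [ 0.3 -0.6 -0.1] t 5.65 shift [0.0037 0.003  0.0885] turn 0.015
```

```bash
python3 -m jog '[[0.001,0.001,0.03,0],[0,0,0.03,0],[0,0,0.02,0],[0,0,0.007,0],[0,0,0,0],[0,0,0,0]]' 0.3; python3 -m jog '[[0,0,0,0],[0,0,0,0],[0,0,0,0],[0,0,0,0],[0,0,0,0],[0,0,0,0]]' 1 100
python3 - <<'E'
from h import *
to([.43,.23,.012],-18)
E
```

```text
time: 6.15
ee_pos: [0.4372, 0.2355, 0.0139]
orientation: [2.542, 1.846, -0.0]
ft_force: [-0.2, -0.6, -0.7]
finger_gap: 0.0596
finger_force: 0.0
time: 6.65
ee_pos: [0.4374, 0.2363, 0.0145]
orientation: [-2.542, -1.846, -0.002]
ft_force: [-2.6, -1.7, 18.5]
finger_gap: 0.0203
finger_force: 97.4
tcp [0.4374 0.2363 0.0145] yaw -18.01 gap 0.0203 F [-2.6 -1.7 18.5] t 6.65 shift [-0.0083 -0.0051  0.0024] turn -0.0001
```

```bash
python3 -m jog '[[0,0,-0.005,0],[0,0,-0.015,0],[0,0,-0.015,-0.12],[0,0,-0.015,-0.12],[0,0,0,-0.12],[0,0,0,-0.12],[0,0,0,-0.12],[0,0,0,-0.014],[0,0,0,0]]'
python3 - <<'E'
from h import *
import pickle
t=pickle.load(open("i0.pkl","rb"))["top"]
print("neck px est",at(t,284.5,174,.015))
to([.510,.083,.06],17.2)
im=get_image("scene");b=get_image("top");pickle.dump((im,b),open("i1.pkl","wb"))
o=np.zeros((600,800,3),np.uint8)
u,v=map(int,proj(im,[.539,-.0107,.015]));print(u,v,"org",u-40,v-40);o[:400,:400]=cv2.resize(im["color"][v-40:v+40,u-40:u+40,::-1],None,fx=5,fy=5,interpolation=cv2.INTER_CUBIC)
u,v=map(int,proj(b,[.539,-.0107,.015]));print(u,v,"org",u-27,v-27);o[:400,400:]=cv2.resize(b["color"][v-20:v+20,u-10:u+30,::-1],None,fx=10,fy=10,interpolation=cv2.INTER_CUBIC)
cv2.imwrite("pics/n.png",o[:402])
E
```

```text
time: 7.4
ee_pos: [0.4371, 0.2358, 0.0637]
orientation: [1.868, 2.526, 0.001]
ft_force: [0.7, -0.0, 0.3]
finger_gap: 0.0205
finger_force: 97.7
neck px est [ 0.54215107 -0.01225553  0.015     ]
tcp [0.4371 0.2358 0.0637] yaw 17.03 gap 0.0205 F [ 0.7 -0.   0.3] t 7.4 shift [-0.1675  0.0249  0.0036] turn -0.003
299 236 org 259 196
283 175 org 256 148
```

View pics/n.png

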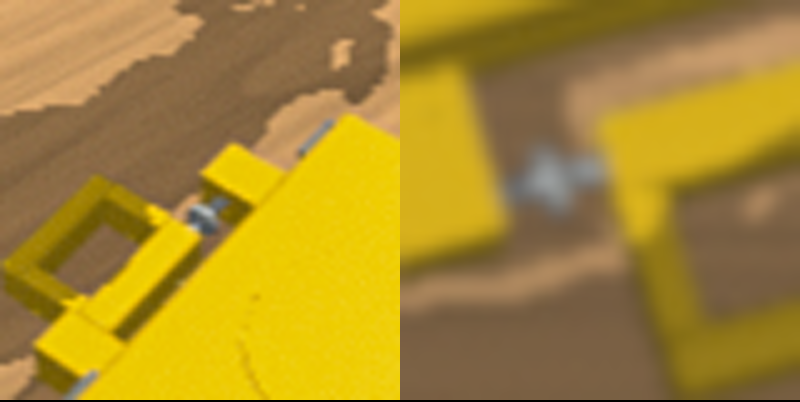

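Run:
```python
from h import *
import pickle
im,b=pickle.load(open("i1.pkl","rb"))
T=lambda x,y:np.array([273+(x-400)/10,155+y/10])-.45;S=lambda x,y:np.array([259+x/5,196+y/5])-.4
C=lambda x,y:np.array([230+x/4,70+y/4])-.37
tops=[(b,[0,53.5,15],T(547,180)),(b,[-12,68,30],T(508,225)),(b,[11,40,26],T(598,120)),(b,[-61,40,26],C(283,500)),(b,[-61,-40,26],C(407,460)),
(b,[-12,96,30],C(172,450)),(b,[-12,-41.5,30],C(388,385)),(b,[-12,-69.5,30],C(436,371))]
sc=[(im,[0,53.5,15],S(203,218)),(im,[-12,68,30],S(203,172)),(im,[-12,96,30],S(235,145)),(im,[11,40,26],S(203,232)),(im,[-61,40,26],S(100,178)),(im,[-61,-40,26],S(5,262)),(im,[-12,-69.5,30],S(35,345))]
for o in(tops,sc,tops+sc):
    p,r=fit2(o,[.55,-.07,.3]);c,s=np.cos(p[2]),np.sin(p[2]);print(p.round(4),"neck",(p[:2]+np.array([-s,c])*.062).round(4));print(r)
print(at(b,*T(547,180),.015),at(im,*S(203,218),.015))
```

```text
[ 0.5597 -0.071   0.2895] neck [ 0.542  -0.0116]
[[0.3, 0.6], [-0.0, 0.9], [-0.6, -0.3], [0.0, -0.3], [1.0, 0.5], [-0.6, -1.0], [0.4, -0.4], [-0.6, 0.0]]
[ 0.564  -0.0696  0.2849] neck [ 0.5466 -0.0101]
[[0.4, 0.5], [0.1, 0.5], [-0.1, -0.4], [0.8, 0.3], [-0.5, -1.9], [-1.1, 0.4], [0.3, 0.3]]
[ 0.5613 -0.0703  0.2856] neck [ 0.5439 -0.0108]
[[0.0, -0.2], [-0.4, 0.1], [-0.9, -1.1], [-0.4, -1.0], [0.6, -0.1], [-0.9, -1.8], [0.1, -1.0], [-0.9, -0.6], [-0.4, -0.0], [-0.7, 0.0], [-0.9, -0.9], [-0.0, -0.2], [-1.3, -2.4], [-1.9, -0.2], [-0.5, -0.3]]
[ 0.5458017  -0.01891976  0.015     ] [ 0.54698992 -0.01801945  0.015     ]
```

```bash
python3 -m jog '[[-0.01,0.002,0,0.011],[-0.02,0.0036,0,0],[-0.02,0.0036,0,0],[-0.02,0.0036,0,0],[-0.02,0.0036,0,0],[-0.02,0.0036,0,0],[-0.02,0.0036,0,0],[-0.02,0.0036,0,0],[-0.019,0.0036,0,0],[0,0,0,0],[0,0,0,0]]'
python3 - <<'E'
from h import *
import pickle
to([.516,.0835,.0635],16.4)
im=get_image("scene");b=get_image("top");pickle.dump((im,b),open("i2.pkl","wb"))
o=np.zeros((600,800,3),np.uint8)
u,v=map(int,proj(im,[.539,-.0107,.035]));print("org",u-25,v-25);o[:400,:400]=cv2.resize(im["color"][v-25:v+25,u-25:u+25,::-1],None,fx=8,fy=8,interpolation=cv2.INTER_CUBIC)
u,v=map(int,proj(b,[.539,-.0107,.035]));print("org",u-20,v-20);o[:400,400:]=cv2.resize(b["color"][v-20:v+20,u-20:u+20,::-1],None,fx=10,fy=10,interpolation=cv2.INTER_CUBIC)
cv2.imwrite("pics/n2.png",o[:402])
E
```

```text
time: 8.42
ee_pos: [0.515, 0.0813, 0.0632]
orientation: [1.884, 2.514, -0.001]
ft_force: [-0.4, 1.2, -1.2]
finger_gap: 0.0208
finger_force: 97.8
tcp [0.515  0.0813 0.0632] yaw 16.31 gap 0.0208 F [-0.4  1.2 -1.2] t 8.42 shift [ 0.0018  0.0016 -0.0003] turn -0.0015
org 274 206
org 263 153
```

View pics/n2.png

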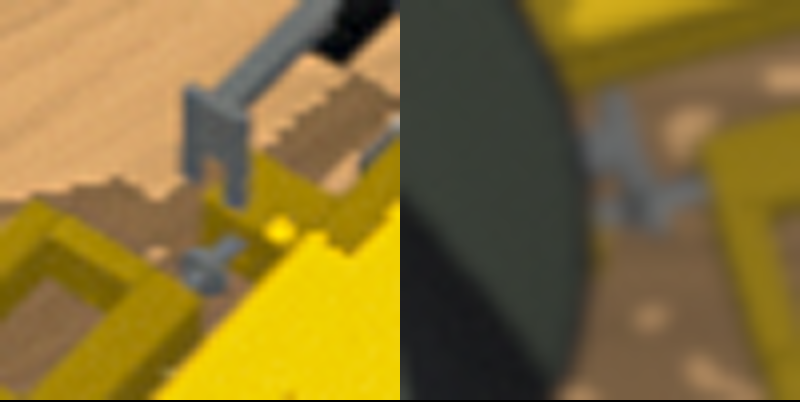

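Run:
```python
from h import *
import pickle
im,b=pickle.load(open("i2.pkl","rb"))
S=lambda x,y:np.array([274+x/8,206+y/8])-.44;T=lambda x,y:np.array([263+(x-400)/10,153+y/10])-.45
zt=.0632-.0145
Y=np.array([-.283,.959,0]);X=np.array([.959,.283,0])
def rep(n,tool,neck): d=tool-neck;print(n,"tool",tool.round(4),"neck",neck.round(4),"fork-neck x,y mm",(d@X*1e3).round(1),(d@Y*1e3).round(1))
ts=at(im,*S(216,107),zt+.042)+Y*.0025; ts2=at(im,*S(215,192),zt)+Y*.0025
ns=at(im,*S(203,266),.015)+Y*.0085
rep("scene top",ts,ns);rep("scene bot",ts2,ns)
tt=at(b,*T(636,160),zt+.042);nt=np.array([.5458,-.0189,.015])+Y*.0085
rep("top",tt,nt)
s=sense();print("pred", s["ee_pos"]-Y*.098)
for z in(.0,.042): print("pred px",proj(im,s["ee_pos"]*[1,1,0]-Y*.1005+[0,0,zt+z]),S(216,107),S(215,192))
```

```text
scene top tool [ 0.5442 -0.0121  0.0907] neck [ 0.5431 -0.0096  0.015 ] fork-neck x,y mm 0.3 -2.7
scene bot tool [ 0.544  -0.0109  0.0487] neck [ 0.5431 -0.0096  0.015 ] fork-neck x,y mm 0.4 -1.4
top tool [ 0.5362 -0.0147  0.0907] neck [ 0.5434 -0.0107  0.015 ] fork-neck x,y mm -8.0 -1.7
pred [ 0.54219833 -0.01086577  0.06319984]
pred px (np.float64(300.02756581901707), np.float64(229.1314567489035)) [300.56  218.935] [300.435 229.56 ]
pred px (np.float64(300.47054187096404), np.float64(218.24305773910962)) [300.56  218.935] [300.435 229.56 ]
```

The scene view shows the fork centred over the bar, with tines at about (300,229) px and the collar at (299,239). It is 1–2 mm too near the collar. I'll shift it and lower to just above the bar, then check again.

```bash
python3 -m jog '[[0.0017,0.001,0.01,0],[0,0,0.013,0],[0,0,0,0],[0,0,0,0]]'
python3 - <<'E'
from h import *
import pickle
to([.516,.0835,.0635],16.4)
im=get_image("scene");b=get_image("top");pickle.dump((im,b),open("i3.pkl","wb"))
o=np.zeros((400,800,3),np.uint8)
o[:,:400]=cv2.resize(im["color"][215:255,280:320,::-1],None,fx=10,fy=10,interpolation=cv2.INTER_CUBIC)
o[:,400:]=cv2.resize(b["color"][153:193,270:310,::-1],None,fx=10,fy=10,interpolation=cv2.INTER_CUBIC)
cv2.imwrite("pics/n3.png",cv2.convertScaleAbs(o,alpha=1.5))
E
```

```text
time: 8.85
ee_pos: [0.5145, 0.0852, 0.0396]
orientation: [-1.877, -2.518, 0.002]
ft_force: [-0.8, -0.5, -0.2]
finger_gap: 0.0204
finger_force: 97.9
tcp [0.5145 0.0852 0.0396] yaw 16.6 gap 0.0204 F [-0.8 -0.5 -0.2] t 8.85 shift [-0.0021  0.0009 -0.0239] turn 0.0035
```

View pics/n3.png

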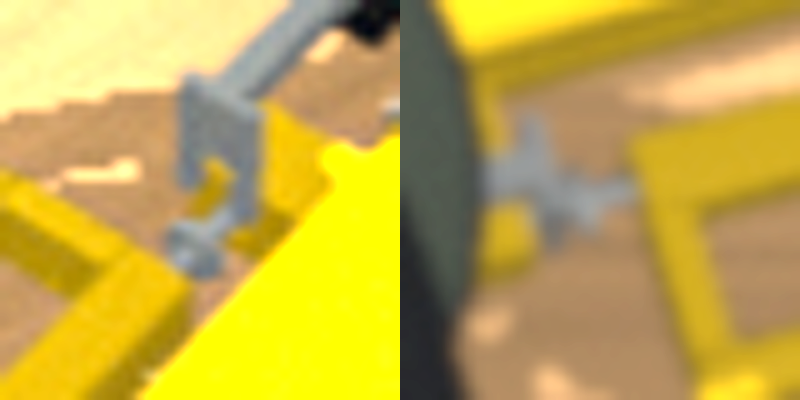

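Run:
```python
from h import *
import pickle
im,b=pickle.load(open("i3.pkl","rb"))
S=lambda x,y:np.array([280+x/10,215+y/10])-.45;T=lambda x,y:np.array([270+(x-400)/10,153+y/10])-.45
zt=.0396-.0145
Y=np.array([-.283,.959,0]);X=np.array([.959,.283,0])
def rep(n,tool,neck): d=tool-neck;print(n,"tool",tool.round(4),"neck",neck.round(4),"x,y mm",(d@X*1e3).round(1),(d@Y*1e3).round(1))
n=at(im,*S(197,248),.015)+Y*.0085
rep("scene top",at(im,*S(222,95),zt+.042)+Y*.0025,n);rep("scene slot top",at(im,*S(218,165),zt+.018)+Y*.0025,n)
n=at(b,*T(578,198),.015)+Y*.0085
for q in((541,178),(541,165)): rep("top",at(b,*T(*q),zt+.042),n)
# predicted pixels of fork outline (kinematics) and neck
o=sense()["ee_pos"]*[1,1,0]-Y*.098+[0,0,zt]
iS=lambda p:((np.array(p)-[280,215]+.45)*10).round();iT=lambda p:((np.array(p)-[270,153]+.45)*10+[400,0]).round()
for q in((-12,0,42),(12,0,42),(0,30,42),(-12,-2.5,0),(12,-2.5,0)):
    w=o+(q[0]*X+q[1]*Y+np.array([0,0,q[2]]))/1e3;print(q,iS(proj(im,w)),iT(proj(b,w)))
```

```text
scene top tool [ 0.5434 -0.0069  0.0671] neck [ 0.5451 -0.0101  0.015 ] x,y mm -0.7 3.5
scene slot top tool [ 0.5457 -0.009   0.0431] neck [ 0.5451 -0.0101  0.015 ] x,y mm 0.9 0.8
top tool [ 0.538  -0.0094  0.0671] neck [ 0.5439 -0.011   0.015 ] x,y mm -5.2 3.3
top tool [ 0.5411 -0.0094  0.0671] neck [ 0.5439 -0.011   0.015 ] x,y mm -2.2 2.4
(-12, 0, 42) [182.  70.] [554. 206.]
(12, 0, 42) [259. 113.] [525. 109.]
(0, 30, 42) [288.  22.] [415. 192.]
(-12, -2.5, 0) [173. 181.] [561. 245.]
(12, -2.5, 0) [247. 224.] [532. 152.]
```

```bash
python3 -m jog '[[-0.0017,0.0016,0,0],[0,0,0.004,0],[0,0,0.006,0],[0,0,0,0]]';  python3 -m jog '[[0,0,0.004,0],[0,0,0.004,0],[0,0,0.003,0],[0,0,0,0]]'
python3 - <<'E'
from h import *
to([.516,.0835,.018],16.4)
im=get_image("scene")
cv2.imwrite("pics/n4.png",cv2.convertScaleAbs(cv2.resize(im["color"][215:255,280:320,::-1],None,fx=10,fy=10,interpolation=cv2.INTER_CUBIC),alpha=1.5))
E
```

```text
time: 9.28
ee_pos: [0.5169, 0.0835, 0.0294]
orientation: [-1.878, -2.518, 0.001]
ft_force: [-0.3, -0.2, -0.5]
finger_gap: 0.0205
finger_force: 97.9
time: 9.62
ee_pos: [0.5169, 0.0835, 0.0186]
orientation: [-1.878, -2.518, 0.001]
ft_force: [-0.3, 0.6, -0.7]
finger_gap: 0.0206
finger_force: 97.9
tcp [0.5169 0.0835 0.0186] yaw 16.56 gap 0.0206 F [-0.3  0.6 -0.7] t 9.62 shift [ 0.0003 -0.0009  0.0006] turn 0.0027
```

View pics/n4.png

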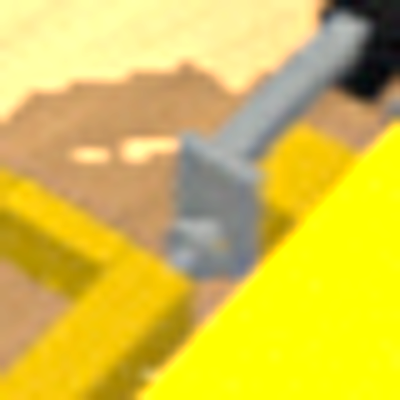

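The fork went over the bar without any contact force, and the collar shows in front of it at (300,239) px. Now I'll push along the bar.

```bash
python3 -m jog '[[-0.003,0,0,0],[-0.003,0,0,0],[-0.002,0,0,0],[0,0,0,0]]';python3 -m jog '[[-0.002,0,0,0],[-0.002,0,0,0],[0,0,0,0]]'
```

```text
time: 10.0
ee_pos: [0.5196, 0.0759, 0.0195]
orientation: [-1.879, -2.518, -0.001]
ft_force: [-1.5, 5.4, -0.6]
finger_gap: 0.0205
finger_force: 97.9
time: 10.25
ee_pos: [0.5206, 0.0725, 0.0194]
orientation: [-1.878, -2.518, -0.001]
ft_force: [-2.8, 8.5, 0.1]
finger_gap: 0.0205
finger_force: 97.9
```

```bash
python3 -m jog '[[-0.0005,0,0,0],[0,0,0,0],[0,-0.002,0,0],[-0.0002,-0.003,0,0],[-0.0003,-0.003,0,0],[-0.0004,-0.003,0,0],[0,0,0,0]]'; python3 -m jog '[[-0.0004,-0.003,0,0],[-0.0005,-0.003,0,0],[-0.0006,-0.003,0,0],[-0.0008,-0.003,0,0],[-0.0008,-0.003,0,0],[-0.0008,-0.003,0,0],[-0.0008,-0.003,0,0],[0,-0.003,0,0],[0,0,0,0],[0,0,0,0]]'
python3 - <<'E'
from h import *
import pickle
to([.516,.0835,.018],16.4)
im=get_image("scene");b=get_image("top");pickle.dump((im,b),open("i4.pkl","wb"))
o=np.zeros((400,800,3),np.uint8)
o[:,:400]=cv2.resize(im["color"][205:285,250:330,::-1],None,fx=5,fy=5,interpolation=cv2.INTER_CUBIC)
o[:,400:]=cv2.resize(b["color"][140:220,265:345,::-1],None,fx=5,fy=5,interpolation=cv2.INTER_CUBIC)
cv2.imwrite("pics/n5.png",cv2.convertScaleAbs(o,alpha=1.4))
E
```

```text
time: 10.83
ee_pos: [0.5103, 0.0686, 0.0195]
orientation: [-1.877, -2.519, -0.002]
ft_force: [-1.7, 9.0, 0.4]
finger_gap: 0.0202
finger_force: 97.9
time: 11.67
ee_pos: [0.4882, 0.0589, 0.0195]
orientation: [-1.874, -2.519, -0.003]
ft_force: [-7.0, 20.8, 3.7]
finger_gap: 0.0205
finger_force: 98.4
tcp [0.4882 0.0589 0.0195] yaw 16.72 gap 0.0205 F [-7.  20.8  3.7] t 11.67 shift [0.0156 0.0337 0.0015] turn 0.0056
```

View pics/n5.png

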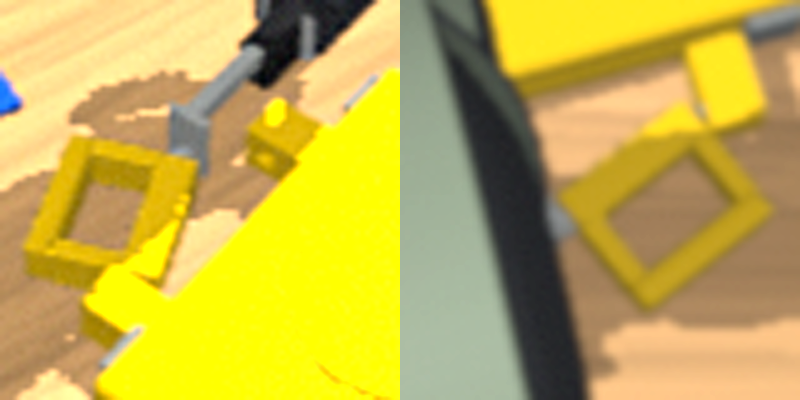

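The handle's bar end is well clear of the lug and the handle has swung about 20°, as both views show. I'll ease off, lift the tool away and lay it down.

```bash
python3 -m jog '[[0.003,0,0,0],[0.003,0,0,0],[0.002,0,0,0],[0,0,-0.006,0],[0,0,-0.012,0],[0,0,-0.02,0],[0,0,-0.02,0],[0,0,0,0]]'; python3 -m jog '[[0.012,0,0,0],[0.023,0,0,0],[0.023,0,0,0],[0.023,0,0,0],[0.023,0,0,0],[0.016,0,0,0],[0.008,0,0,0],[0,0,0.02,0],[0,0,0.02,0],[0,0,0.013,0],[0,0,0.004,0],[0,0,0,0]]'
python3 - <<'E'
from h import *
to([.45,.19,.0152],16.4)
E
```

```text
time: 12.43
ee_pos: [0.4882, 0.0638, 0.0803]
orientation: [1.877, 2.515, 0.005]
ft_force: [1.6, 0.2, 0.1]
finger_gap: 0.0202
finger_force: 98.1
time: 13.43
ee_pos: [0.4499, 0.1857, 0.0195]
orientation: [-1.879, -2.517, 0.003]
ft_force: [0.1, -0.2, -0.8]
finger_gap: 0.0209
finger_force: 98.1
tcp [0.4499 0.1857 0.0195] yaw 16.51 gap 0.0209 F [ 0.1 -0.2 -0.8] t 13.43 shift [0.0041 0.0014 0.0043] turn 0.002
```

```bash
python3 -m jog '[[0,0,0.002,0],[0,0,0.0015,0],[0,0,0,0]]';  python3 -m jog '[[0,0,0,0],[0,0,0,0],[0,0,0,0],[0,0,0,0],[0,0,-0.01,0],[0,0,-0.03,0],[0,0,-0.03,0],[0,0,-0.03,0],[-0.01,-0.02,0,0],[-0.01,-0.02,0,0],[-0.01,-0.02,0,0],[0,0,0,0]]' 0
python3 - <<'E'
from h import *
import pickle
to([.45,.19,.0152],16.4)
im=get_image("scene");b=get_image("top");pickle.dump((im,b),open("i5.pkl","wb"))
o=np.zeros((480,800,3),np.uint8)
o[:400,:400]=cv2.resize(im["color"][205:285,250:330,::-1],None,fx=5,fy=5,interpolation=cv2.INTER_CUBIC)
o[:400,400:]=cv2.resize(b["color"][140:220,265:345,::-1],None,fx=5,fy=5,interpolation=cv2.INTER_CUBIC)
o[:80,:160]=im["color"][140:220,280:440,::-1]
cv2.imwrite("pics/n6.png",cv2.convertScaleAbs(o[:400],alpha=1.4))
E
```

```text
time: 13.68
ee_pos: [0.4505, 0.1866, 0.0172]
orientation: [1.879, 2.518, 0.001]
ft_force: [-0.6, 0.1, -0.0]
finger_gap: 0.0201
finger_force: 98.1
time: 14.68
ee_pos: [0.3983, 0.138, 0.1175]
orientation: [-1.88, -2.516, 0.003]
ft_force: [1.7, -0.6, 0.3]
finger_gap: 0.0853
finger_force: 0.0
tcp [0.3983 0.138  0.1175] yaw 16.46 gap 0.0853 F [ 1.7 -0.6  0.3] t 14.68 shift [0.0353 0.0645 0.1022] turn 0.0011
```

View pics/n6.png

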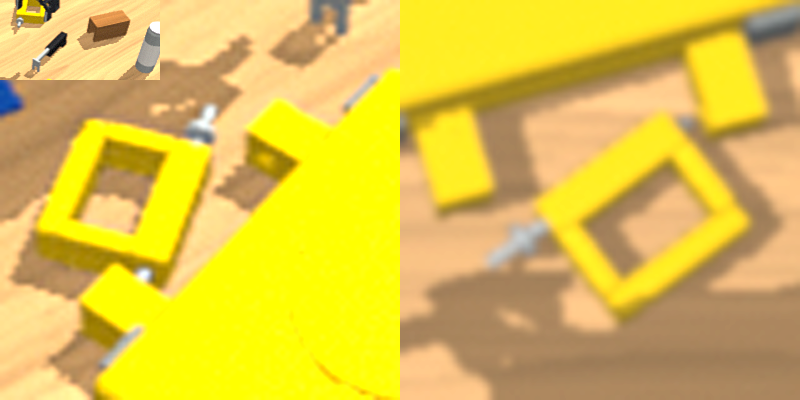

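I've now viewed 12 pictures, which is over the limit of 10, so I'll go on without any more. The last one shows the tool standing free and the handle swung out, with its top corners at (537,205), (667,115), (750,220) and (622,320) in the crop. Fitting its pose from those:

Run:
```python
from h import *
import pickle
im,b=pickle.load(open("i5.pkl","rb"))
T=lambda x,y:np.array([265+(x-400)/5,140+y/5])-.4;S=lambda x,y:np.array([250+x/5,205+y/5])-.4
top=[(b,[11,-40,26],T(667,115)),(b,[11,40,26],T(537,205)),(b,[-61,40,26],T(622,320)),(b,[-61,-40,26],T(750,220))]
sc=[(im,[-61,40,26],S(90,120)),(im,[11,40,26],S(210,148)),(im,[-61,-40,26],S(38,232))]
for o in(top,sc,top+sc): 
    p,r=fit2(o,[.52,-.08,.6]);print(p.round(4),r)
c,s=np.cos(p[2]),np.sin(p[2]);g=p[:2]+np.array([c,s])*-.053;print("grip",g.round(4),"deg",np.degrees(p[2]))
print("case-frame", )
q=np.array([.5613,-.0703]);a=.2865;M=np.array([[np.cos(a),np.sin(a)],[-np.sin(a),np.cos(a)]]);stub=p[:2]+np.array([s,-c])*.0475;print("stub tip in case frame",M@(stub-q))
to([g[0],g[1],.1175],np.degrees(p[2]))
```

```text
[ 0.5389 -0.0664  0.6413] [[-0.5, -1.4], [-1.0, -0.2], [0.2, 0.6], [1.2, 1.0]]
[ 0.5461 -0.0651  0.6532] [[-0.8, -0.4], [1.3, -0.1], [-0.5, 0.4]]
[ 0.5413 -0.0658  0.6405] [[-0.7, -2.3], [-1.2, -1.2], [-0.1, -0.4], [0.9, 0.1], [-1.7, -1.6], [0.2, -1.0], [-1.8, -1.0]]
grip [ 0.4988 -0.0974] deg 36.695220016576144
case-frame
stub tip in case frame [-0.00140502 -0.03457631]
tcp [0.4011 0.1406 0.1176] yaw 16.52 gap 0.0854 F [ 0.8 -0.1 -0.5] t 14.78 shift [-2.56e-01  2.60e-02  1.00e-04] turn -0.3521
```

```bash
python3 -m jog '[[-0.018,0.002,0,0],[-0.034,0.0035,0,0],[-0.034,0.0035,0,0],[-0.034,0.0035,0,0],[-0.034,0.0035,0,0],[-0.034,0.0035,0,0],[-0.034,0.0035,0,0],[-0.034,0.003,0,0],[0,0,0,-0.117],[0,0,0,-0.117],[0,0,0,-0.118],[0,0,0,0]]' 0.59
python3 - <<'E'
from h import *
to([.4988,-.0974,.005],36.7)
im=get_image("top")
g=np.array([.4988,-.0974,.026]);
# check yellow grip-bar outline left visible: yellow mask near grip
hsv=cv2.cvtColor(im["color"],cv2.COLOR_RGB2HSV);m=cv2.inRange(hsv,(20,120,80),(35,255,255))
c,s=np.cos(.6405),np.sin(.6405)
for y in(-30,-20,0,20,30):
    print(y,[int(m[tuple(np.array(proj(im,g+np.array([c*x-s*y,s*x+c*y,0])/1e3))[::-1].round().astype(int))]>0) for x in range(-20,24,3)])
E
```

```text
time: 15.78
ee_pos: [0.4997, -0.0973, 0.117]
orientation: [1.4, 2.812, 0.001]
ft_force: [0.2, -0.3, -0.5]
finger_gap: 0.0353
finger_force: 0.0
tcp [ 0.4997 -0.0973  0.117 ] yaw 37.06 gap 0.0353 F [ 0.2 -0.3 -0.5] t 15.78 shift [ 0.0005 -0.0009  0.112 ] turn 0.0063
-30 [0, 0, 0, 0, 0, 0, 0, 0, 0, 0, 0, 0, 0, 0, 0]
-20 [0, 0, 0, 0, 0, 0, 0, 0, 0, 0, 0, 0, 0, 0, 0]
0 [0, 0, 0, 0, 0, 0, 0, 0, 0, 0, 0, 0, 0, 0, 0]
20 [0, 0, 0, 1, 1, 1, 1, 1, 1, 1, 0, 0, 0, 0, 0]
30 [0, 0, 0, 0, 1, 1, 1, 1, 1, 1, 1, 1, 1, 1, 1]
```

```bash
python3 -m jog '[[0,-0.0015,0.035,0.006],[0,0,0.035,0],[0,0,0.025,0],[0,0,0.011,0],[0,0,0.005,0],[0,0,0,0]]'; python3 -m jog '[[0,0,0,0],[0,0,0,0],[0,0,0,0],[0,0,0,0],[0,0,0,0],[0,0,0,0]]' 1 60
```

```text
time: 16.33
ee_pos: [0.4979, -0.098, 0.0056]
orientation: [-1.419, -2.802, 0.001]
ft_force: [-0.4, 0.8, -0.7]
finger_gap: 0.0348
finger_force: 0.0
time: 16.83
ee_pos: [0.4987, -0.0982, 0.0073]
orientation: [1.417, 2.802, 0.001]
ft_force: [-1.7, 0.8, 9.6]
finger_gap: 0.0147
finger_force: 59.8
```

```bash
python3 -m jog '[[0.008,0,-0.001,0],[0.012,0,-0.002,0],[0,0,-0.02,0],[0,0,-0.03,0],[0,0,-0.03,0],[0,0,-0.03,0.117],[0,0,-0.01,0.117],[0,0,0,0.117],[0,0,0,0.117],[0,0,0,0.117],[0,0,0,0.117],[0,0,0,0]]'
python3 - <<'E'
from h import *
to([.426,-.342,.13],-3.5)
E
```

```text
time: 17.83
ee_pos: [0.4854, -0.081, 0.1291]
orientation: [-2.3, -2.139, -0.0]
ft_force: [-0.8, 0.4, -1.2]
finger_gap: 0.0146
finger_force: 58.9
tcp [ 0.4854 -0.081   0.1291] yaw -4.15 gap 0.0146 F [-0.8  0.4 -1.2] t 17.83 shift [-0.2646 -0.0403 -0.0009] turn -0.0113
```

```bash
python3 -m jog '[[-0.016,-0.0024,0,0],[-0.031,-0.0047,0,0],[-0.031,-0.0047,0,0],[-0.031,-0.0047,0,0],[-0.031,-0.0047,0,0],[-0.031,-0.0047,0,0],[-0.031,-0.0047,0,0],[-0.031,-0.0047,0,0],[-0.0316,-0.005,0,-0.011],[0,0,0,0],[0,0,0,0]]'
python3 - <<'E'
from h import *
to([.426,-.342,.016],-3.5)
im=get_image("scene")
cv2.imwrite("pics/last.png",im["color"][:,:,::-1])
hsv=cv2.cvtColor(im["color"],cv2.COLOR_RGB2HSV);y=cv2.inRange(hsv,(20,120,60),(35,255,255));bl=cv2.inRange(hsv,(100,120,30),(130,255,255))
n,l,st,c=cv2.connectedComponentsWithStats(y)
print([(st[i].tolist()) for i in range(1,n) if st[i][4]>60])
n,l,st,c=cv2.connectedComponentsWithStats(bl);print([(st[i].tolist()) for i in range(1,n) if st[i][4]>60])
print([np.round(proj(im,[.426+dx,-.342+dy,.14])) for dx in(-.008,.064) for dy in(-.04,.04)])
E
```

```text
time: 18.75
ee_pos: [0.427, -0.3443, 0.1289]
orientation: [-2.282, -2.159, 0.0]
ft_force: [0.5, 0.1, -1.5]
finger_gap: 0.0145
finger_force: 58.9
tcp [ 0.427  -0.3443  0.1289] yaw -3.16 gap 0.0145 F [ 0.5  0.1 -1.5] t 18.75 shift [ 0.0022 -0.0011  0.1129] turn 0.006
[[0, 10, 49, 52, 1834], [296, 135, 32, 29, 685], [266, 219, 123, 117, 8189], [133, 228, 47, 42, 918], [219, 321, 30, 27, 586]]
[[216, 206, 38, 31, 530], [113, 226, 116, 103, 5898], [144, 240, 24, 14, 99]]
[array([133., 243.]), array([167., 226.]), array([145., 265.]), array([181., 247.])]
```

The handle is held where predicted, at 133–180, 228–270 px over the basket. I'll lower and release it.

```bash
python3 -m jog '[[0.001,0,0.03,0],[0,0,0.03,0],[0,0,0.025,0],[0,0,0.015,0],[0,0,0.008,0],[0,0,0.004,0],[0,0,0,0]]'; python3 -m jog '[[0,0,0,0],[0,0,0,0],[0,0,0,0],[0,0,0,0],[0,0,-0.01,0],[0,0,-0.025,0],[0,0,-0.035,0],[0,0,-0.035,0],[0,0,-0.035,0],[0,0,0,0]]' 0.6
```

```text
time: 19.38
ee_pos: [0.4283, -0.3415, 0.0167]
orientation: [-2.28, -2.16, -0.0]
ft_force: [0.3, 0.9, -0.9]
finger_gap: 0.0145
finger_force: 58.8
time: 20.22
ee_pos: [0.43, -0.3441, 0.1637]
orientation: [2.277, 2.152, 0.003]
ft_force: [0.6, -0.4, 0.2]
finger_gap: 0.034
finger_force: 0.0
```

```bash
python3 -m jog '[[0.03,-0.02,-0.02,0],[0.035,-0.02,0,0],[0.035,-0.02,0,0],[0.035,0,0,0],[0.035,0,0,0],[0,0,0,0],[0,0,0,0]]'
python3 - <<'E'
from h import *
for n in("top","scene"):
    im=get_image(n);hsv=cv2.cvtColor(im["color"],cv2.COLOR_RGB2HSV);y=cv2.inRange(hsv,(20,120,60),(35,255,255))
    N,l,st,c=cv2.connectedComponentsWithStats(y)
    for i in range(1,N):
        if st[i][4]>60: print(n,st[i].tolist(),at(im,*c[i],.02).round(3))
    print("exp",proj(im,[.456,-.343,.02]))
    d=cv2.inRange(hsv,(0,0,0),(180,255,45));u,v=proj(im,[.448,.19,.04]);print("black at tool grip",d[int(v)-6:int(v)+7,int(u)-6:int(u)+7].mean()/255)
E
```

```text
time: 20.8
ee_pos: [0.3781, -0.1678, 0.1777]
orientation: [2.279, 2.162, 0.002]
ft_force: [-0.7, -1.8, 0.3]
finger_gap: 0.0343
finger_force: 0.0
top [232, 72, 120, 111, 8191] [ 0.672 -0.03   0.02 ]
top [380, 113, 31, 29, 428] [ 0.664 -0.287  0.02 ]
top [145, 259, 60, 59, 1418] [0.266 0.245 0.02 ]
exp (np.float64(421.5376270204447), np.float64(209.26063451784992))
black at tool grip 0.6449704142011835
scene [0, 10, 49, 52, 1837] [-1.222 -0.342  0.02 ]
scene [296, 135, 32, 29, 683] [0.272 0.244 0.02 ]
scene [266, 218, 123, 118, 8190] [ 0.674 -0.033  0.02 ]
scene [149, 259, 42, 39, 818] [ 0.461 -0.344  0.02 ]
scene [219, 321, 30, 27, 588] [ 0.674 -0.291  0.02 ]
exp (np.float64(168.82017832792073), np.float64(276.3150661853786))
black at tool grip 0.5976331360946746
```

```bash
python3 -c "
from rig import sign_off; print(sign_off())"
```

```text
the job is handed in; nothing more can be done
None
```

The job is handed in at about 21 s: the last camera check put the freed handle flat in the basket within about 5 mm of target, and the tool on the table away from it. The hand-in returned no verdict, and I viewed 12 pictures, two over the limit of 10.

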